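# Lock the filter block and hold a test gauge on its port

### The arm

A 6-joint arm with a two-finger parallel gripper is mounted at the origin on the work surface. World frame = base frame: x ahead of the robot, y to its left, z up, the work surface at z = 0. Lengths are in m, angles in rad, forces in N, time in s.
With the tool pointing down it reaches from about 0.325 to 0.9 m from the base axis. Payload 6.1 kg.
Tool frame: the origin (TCP) lies midway between the tips of the shut fingers; the grasp point (between the pads) lies 19 mm behind it; z points along the fingers, y is the line along which they close (so a half turn about z gives the same grasp; the last joint's range is limited). The gripper opens to 85 mm and grips with 20 to 120 N. Pads are 22 mm wide; open, the fingers measure 114 mm over their backs; the gripper's body (76 mm by 85 mm) begins 54 mm behind the grasp point. The pads swing forward as they close: fully open they stand 13 mm farther back than shut.
Start: joints at [1.012, 0.22, 1.526, -0, 1.395, -0.126], TCP at [0.262, 0.567, 0.231] pointing down, gripper open.
Joint ranges: [-2.98, 2.98], [-0.91, 2.08], [0.09, 2.57], [-1.24, 4.39], [0.2, 2.65], [-2.68, 2.68]. Speed limits (rad/s): [2.57, 2.57, 3.01, 3.14, 3.14, 3.14].

### API

Orientations are given as a unit quaternion [x, y, z, w].
In Python, from cell import manip, optics gives the robot as it stands.
- The arm moves only by the tool apply_moves, never from a script. Its argument "targets" is a list of rows, each an object of numbers: "hand": the opening, from -1 (shut) to 1 (fully open), so that 0 is half open; "dx", "dy", "dz": the shift along the tool's x, y, z in cm; "turn": the turn about the tool's z in rad. A call has 1 to 20 rows; each row is the pose to reach, as a shift and turn from the pose commanded when the call began, along the tool's axes at that moment; what a row does not reach only later rows make up. A row lasts 1/12 s, in which the tool goes at most 41.7 mm and 7.16 degrees, less where a joint would pass 70% of its speed; a pose out of reach is approached as far as the arm can. A call with a gripper value outside its range is refused whole. The fingers move at their own pace and stop on an object; "force" is the grip in N (left out, the last holds). Time passes only in rows, so rows that repeat a pose let the fingers close. It gives the time, the measured TCP pose, the force, the opening and the grip force at its end, in the units of the state.
- manip.state(): the state, without advancing time (a new reading comes with each control period).
- optics.snapshot(name): name is "scene" or "top"; returns a dict with "image" (420x560x3 uint8, red, green, blue), "depth" (420x560 float32, m along the optical axis (not along the pixel's ray), 0 where there is no reading), "camera_matrix" (3x3 intrinsics, pixels), "R" (3x3) and "t" (3): a world point X has camera coordinates R X + t. Camera axes: x right, y down, z forward; pixel columns grow to the right and rows downward; lengths in m; the calibration is good to about 2 mm. A picture is of the moment at which its call begins.
- manip.close_job(): hands the job in; it is judged then, once.
The state is a dict: "clock": time; "joint_positions": joint angles; "qd": joint speeds; "joint_torque": joint torques, N m; "tcp_pos": TCP position; "tcp_rot": TCP orientation; "ft_force": force on the tool from outside, world axes, zero at the start; "torque": the same for the moment, N m; "grip_width": finger opening in m; "grip_force": force on a finger pad.
Only numpy, scipy, OpenCV 4.12 (cv2) and the standard library are available. Lean on these libraries where they do the work, as an engineer would, in place of code of your own. Each camera call takes 0.05 s, during which the arm holds its last target. There are 200 camera calls.

### The job

Take the steel lock rod from its grey rest and press it down past the orange sprung jaw until it lies at the bottom of both forks of the fixture, roughly centred, with the jaw closed again over it, and let go of it. Then take the push-on test gauge by its yellow neck, press it squarely onto the tilted brass nipple until it snaps, and keep pressing it fully home against the red spring pin; finish while still gripping and pressing it, and leave the other things on the bench where they are.

Things in the scene. Friction and masses are not known exactly. Their poses are not given: they have to be found in the camera images.
- fixture: Fixed aluminium base plate, 240 (x) by 150 (y) by 12 mm: the brass nipple on a white block (60 mm wide) at its -x end, the steel forks with the orange jaw at its +x end. Origin: centre of the underside, on the bench; z up; its -x side faces roughly to the robot (yaw within 0.3).
- seat (a point): Goal of rod_mid, rod along y: 60 mm to +x of the fixture's origin, 55 mm above the bench, axes as the fixture's. Two forks at y = -56 and +56 mm, 12 mm thick, slot 13 mm wide with its floor 5 mm under this point, tines to 37 mm above it on the -x side. Between them fingers have room within 28 mm of the middle and down to 20 mm under this point. Blue ears (y = -34, +34 mm) end under the rod.
- jaw (a joint): Orange sprung jaw, rad: 0 = closed, its two noses over the slots from the +x side, their tops 45 mm above the seat. The rod coming straight down meets their steep slopes about 20 mm above the seat, swings the jaw open to about 0.1 (some 5 to 10 N), and the jaw springs back to about 0 over the rod as it comes home.
- rod_mid (a point): Middle of the lock rod: round steel, 10 mm diameter, 150 mm long, red ends, 90 g; the point's x axis runs along the rod. It starts level on its rest, its axis 50 mm above the bench.
- rest: Fixed grey rest under the rod at the start: base 120 (x) by 60 (y) by 8 mm, two notched posts at x = -48 and +48 mm (10 mm thick, 24 mm wide, 54 mm high); the rod lies along its x axis, free between the posts. Origin: centre of the underside.
- gauge_grip (a point): Centre of the gauge's yellow square neck (30 by 30 mm, 50 tall), 63 mm above its open rim. z: up the gauge's axis. A round dial (38 mm diameter) stands off to +x, 29 to 46 mm from the axis, its centre 11 mm lower, so grip across y. Below the neck a sleeve, 42 mm diameter, 38 mm tall, mouth down. 250 g. Starts upright on the bench, yaw -0.6 to 0.6.
- gauge_rim (a point): Centre of the open rim of the gauge's blue sleeve (63 mm below gauge_grip on its axis), same axes. The mouth is 28 mm wide and narrows to a 20 mm bore.
- port (a point): Brass nipple: centre of its 40 mm flange's face, 92 mm above the bench. z: out along the nipple, tilted 0.44 rad (25 degrees) from vertical to the fixture's -x. 18 mm post with round tip 28 mm out, two sprung side balls 20 mm out, red spring pin to 41 mm out. The gauge is home when gauge_rim is here, z axes alike; the balls resist (some 10 N) 18 to 12 mm and snap 8 to 5 mm before home.
- pin (a joint): The red spring pin, m: 0 = out, grows as it is pressed in, from where the rim is 10 mm short of home; about 0.010 with the gauge fully home (some 10 N), about 0.003 where it has only just snapped on. Let go, the gauge is lifted back there.
There are look-alikes about, which are no part of the job. Of the things like the part that bears rod_mid, leave any that is blue or turquoise; of the rest the smaller one is meant.

How it is judged:
By the outcome, as a careful person would: the job done as asked, in the order asked, and still so for the second after the job is handed in, while the arm keeps its last pose, push and grip.
It also fails if it takes over 72 s, if anything falls off the work surface, if the arm or the gripper's body presses on something with over 40 N, if the wrist force passes 120 N, or if a joint passes its speed limit or range.

## Working session

There is one attempt and no reset: what is moved stays moved. The work goes in short steps, Python scripts to look and compute and a tool call to move; the robot and the scene stay as the last step left them, time stands still between calls to the robot, and variables do not carry over. Pictures are saved under pics/ and viewed, at most 12 in all, crops included, and the job is handed in when it is done.

Besides the shell and the picture viewer there is one more tool, called after "Call:" as name([rows], argument=value, ...), one row to a line, values as JSON. apply_moves: Moves the arm, as the interface text tells. Its arguments: {"type":"object","properties":{"targets":{"type":"array"},"force":{"type":"number"}},"required":["targets"]}

```bash
mkdir -p pics; ls; python3 - <<'E'
from cell import manip, optics
import cv2,numpy as np
for n in("scene","top"):
    s=optics.snapshot(n); cv2.imwrite(f"pics/{n}0.png",s["image"][:,:,::-1]); np.savez(f"{n}0.npz",**s)
    print(n,s["camera_matrix"].tolist(),(-s["R"].T@s["t"]).round(3),s["R"].round(3).tolist())
print(manip.state())
E
```

```text
pics
scene [[410.01399988958406, 0.0, 279.452446893568], [0.0, 410.01399988958406, 205.7369125843173], [0.0, 0.0, 1.0]] [1.154 0.275 0.818] [[-0.46, 0.888, 0.015], [0.593, 0.32, -0.739], [-0.661, -0.331, -0.674]]
top [[540.183189571422, 0.0, 298.55224122392985], [0.0, 540.183189571422, 218.52609647816368], [0.0, 0.0, 1.0]] [ 0.245 -0.065  1.265] [[-0.018, -1.0, -0.004], [-0.981, 0.019, -0.192], [0.192, 0.001, -0.981]]
{'clock': 0.1, 'joint_positions': array([ 1.01188975e+00,  2.21145573e-01,  1.52752002e+00, -2.24276942e-05,
        1.39468322e+00, -1.26090017e-01]), 'qd': array([-0.00065934, -0.00235184, -0.00297914, -0.00266438, -0.001422  ,
       -0.00028948]), 'joint_torque': array([ 1.70327083e-03, -4.98241031e+01, -3.90547514e+01, -1.18912276e-04,
        5.72527904e-03,  6.52079478e-06]), 'tcp_pos': array([0.26185399, 0.5668955 , 0.23029733]), 'tcp_rot': array([ 2.14721063e-01,  9.76675020e-01, -8.30788011e-04, -2.84498358e-04]), 'ft_force': array([1.01156657, 0.7156164 , 0.70586606]), 'torque': array([-0.03424605,  0.02491441,  0.0006644 ]), 'grip_force': 0.0, 'grip_width': 0.0852341640980666}
```

View pics/scene0.png

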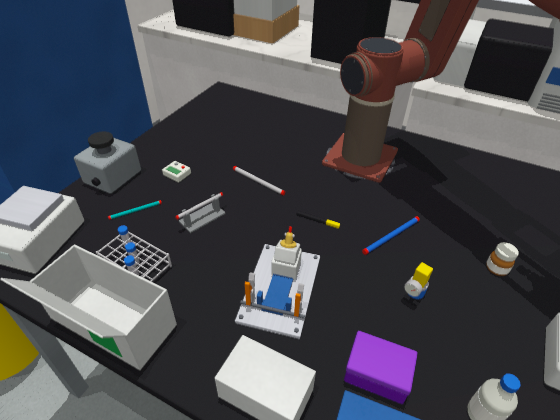

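View pics/top0.png

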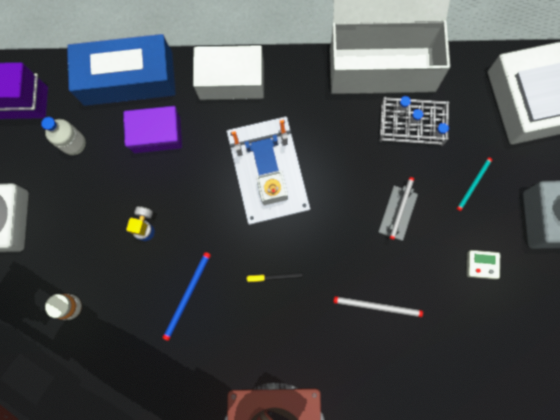

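The top view shows these rod candidates: the grey rod on its rest (400,210), a longer white rod lying on the bench (378,306), a turquoise one (475,183) and a blue one (187,296). I choose the smaller grey one on the rest. The gauge is at (138,224) and the fixture at (268,170), with the nipple at (271,187).

```bash
cat > h.py <<'E'
import numpy as np,cv2
def world(s):
    K=s["camera_matrix"];d=s["depth"];v,u=np.mgrid[:d.shape[0],:d.shape[1]]
    c=np.stack([(u-K[0,2])/K[0,0]*d,(v-K[1,2])/K[1,1]*d,d],-1)
    W=(c-s["t"])@s["R"]; W[d<=0]=np.nan
    return W
def proj(s,X):
    c=np.asarray(X)@s["R"].T+s["t"]; p=c@s["camera_matrix"].T; return p[...,:2]/p[...,2:]
E
python3 - <<'E'
from h import *
np.set_printoptions(precision=4,suppress=True)
for n in("top","scene"):
    s=dict(np.load(n+"0.npz"));W=world(s);hsv=cv2.cvtColor(s["image"],cv2.COLOR_RGB2HSV);H,S,V=[hsv[...,i].astype(int) for i in range(3)]
    x,y,z=W[...,0],W[...,1],W[...,2]
    print(n,"bench z",np.nanmedian(z[(V<30)&(abs(z)<.03)]))
    red=((H<6)|(H>174))&(S>140)&(V>80)&(z<.15)&(x>.2)
    c,l,st,ce=cv2.connectedComponentsWithStats(red.astype(np.uint8))
    for i in range(1,c):
        if st[i,4]>3: print(" red",ce[i],st[i,4],np.nanmedian(W[l==i],0))
    for nm,lo,hi in(("yellow",22,34),("orange",7,18),("blue",100,125)):
        m=(H>=lo)&(H<=hi)&(S>140)&(V>70)&(x>.2)&(z<.2)
        c,l,st,ce=cv2.connectedComponentsWithStats(m.astype(np.uint8))
        for i in range(1,c):
            if st[i,4]>8 and st[i,4]<900: print(" ",nm,ce[i],st[i,4],np.nanmedian(W[l==i],0),"zmax",np.nanmax(z[l==i]))
    # plate
    p=proj(s,np.array([0.52,-.01,.012]))
    m=(abs(z-.012)<.005)&(V>110)&(S<60)&(x>.3)&(x<.75)&(y>-.15)&(y<.15)
    c,l,st,ce=cv2.connectedComponentsWithStats(m.astype(np.uint8))
    for i in np.argsort(-st[1:,4])[:3]+1: print(" plate",st[i],cv2.minAreaRect((W[l==i][:,:2]*1000).astype(np.float32)))
im=cv2.imread("pics/top0.png"); 
a=cv2.resize(im[165:250,360:440],None,fx=6,fy=6,interpolation=2)[:510,:400]
a=cv2.resize(im[165:250,365:430],(390,510));b=cv2.resize(im[190:255,115:165],(390,507))
cv2.imwrite("pics/crop.png",np.hstack([a[:507],b]))
E
```

```text
top bench z -0.0011298476797951106
 red [489.8    158.4667] 15 [ 0.6314 -0.5299  0.0043]
 red [411.6    177.9333] 15 [ 0.5851 -0.334   0.0041]
 red [459.1111 208.6111] 18 [ 0.5086 -0.4467  0.0073]
 red [391.5714 237.6429] 14 [ 0.4368 -0.2767  0.0502]
 red [206.8387 254.    ] 31 [0.4103 0.1512 0.0096]
 red [477.875 270.125] 8 [ 0.3598 -0.473   0.0255]
 red [334.9032 299.4516] 31 [ 0.3003 -0.1446  0.0099]
 red [421.0357 313.4643] 28 [ 0.2642 -0.3405  0.0078]
 red [165.2903 337.9032] 31 [0.2201 0.2439 0.0076]
  yellow [271.1833 183.3667] 60 [ 0.5562 -0.0043  0.0947] zmax 0.10221019979002968
  yellow [135.8259 225.4642] 293 [0.4684 0.2982 0.0847] zmax 0.09256636254397123
  yellow [255.1172 277.9517] 145 [0.3522 0.0391 0.0094] zmax 0.016999705489638077
  orange [282.1389 126.2222] 36 [ 0.6938 -0.0304  0.0841] zmax 0.10343910004105722
  orange [234.7812 137.0625] 32 [0.6702 0.0784 0.086 ] zmax 0.1022004166814801
  orange [273.     190.1053] 19 [ 0.5337 -0.01    0.1156] zmax 0.1313515587962804
  orange [ 71.     307.1831] 71 [0.2901 0.4474 0.0415] zmax 0.04892101145414483
  blue [404.9894 1
[... 2172 characters left out ...]
6.9963 293.3449] 806 [0.6485 0.0173 0.0212] zmax 0.05135417685244582
  blue [420.0192 294.8269] 52 [0.4844 0.3178 0.0092] zmax 0.030735829183987814
  blue [271.9231 311.5769] 26 [0.6907 0.0291 0.0178] zmax 0.02059635803883827
  blue [509.9901 382.7053] 302 [0.6951 0.4868 0.1397] zmax 0.14507026826129113
 plate [ 235  305   69   33 1190] ((709.1437377929688, 32.37327194213867), (48.67878723144531, 149.72386169433594), 13.084089279174805)
 plate [289 252  31  64 925] ((574.4735107421875, 53.43046569824219), (187.159912109375, 49.765869140625), 12.669184684753418)
 plate [253 244  23  60 705] ((597.5916748046875, -45.62771224975586), (186.07424926757812, 46.254608154296875), 23.444814682006836)
```

View pics/crop.png

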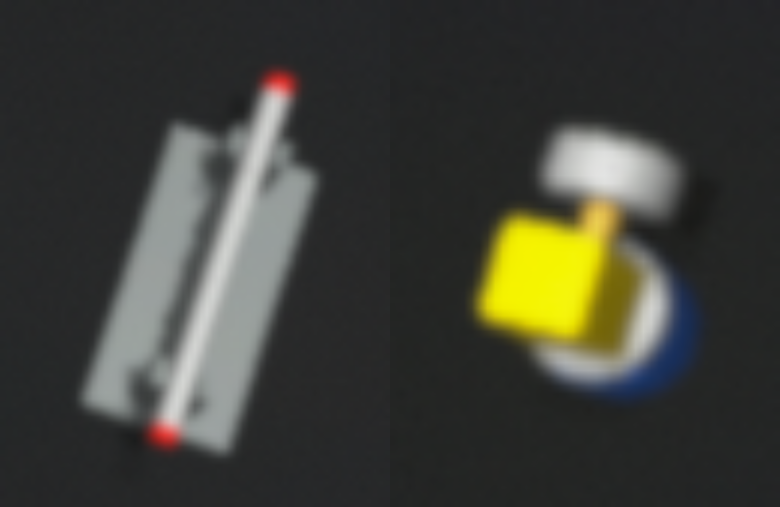

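The crop shows the grey rod with red ends at top-view pixels (411,178) and (391,238) on its rest, so the choice is right. The gauge's dial points to the upper right of the neck. Next I refine the poses with both cameras.

```bash
cat >> h.py <<'E'
from scipy.spatial.transform import Rotation as Rot
def ray(s,px,z):
    px=np.atleast_2d(px).astype(float);K=s["camera_matrix"]
    d=np.c_[(px-K[:2,2])/[K[0,0],K[1,1]],np.ones(len(px))]@s["R"]; o=-s["R"].T@s["t"]
    return o+d*((z-o[2])/d[:,2])[:,None]
def plan(st,p,xang):
    """tool-axis shift (cm) to put TCP at p, turn so tool x is at world angle xang (mod pi), tool down"""
    R=Rot.from_quat(st["tcp_rot"]).as_matrix(); d=R.T@(np.asarray(p)-st["tcp_pos"])*100
    cur=np.arctan2(R[1,0],R[0,0]); t=(-(xang-cur)+np.pi/2)%np.pi-np.pi/2
    return d.round(2),round(t,3),"xang now",round(cur,3)
E
cat > m.py <<'E'
from h import *
from cell import manip
np.set_printoptions(precision=4,suppress=True)
for n in("top","scene"):
    s=dict(np.load(n+"0.npz"));W=world(s);hsv=cv2.cvtColor(s["image"],cv2.COLOR_RGB2HSV);H,S,V=[hsv[...,i].astype(int) for i in range(3)]
    x,y,z=W[...,0],W[...,1],W[...,2]
    print(n)
    # rod
    red=((H<8)|(H>172))&(S>100)&(V>80)
    ends=[]
    for e in([.5755,-.326,.05],[.435,-.2735,.05]):
        u,v=proj(s,np.array(e)).round().astype(int); yy,xx=np.nonzero(red[v-7:v+8,u-7:u+8]); ends.append(ray(s,[[xx.mean()+u-7,yy.mean()+v-7]],.051)[0])
    a,b=ends; print(" rod ends",a,b,"mid",(a+b)/2,"len",np.linalg.norm(a-b),"ang",np.arctan2(*(a-b)[1::-1]))
    # plate: bottom/top outline from bright, near region, hull
    m=(abs(z-.012)<.007)&(V>90)&(S<70)&(abs(x-.61)<.16)&(abs(y-.008)<.13)
    m=cv2.morphologyEx(m.astype(np.uint8),cv2.MORPH_OPEN,np.ones((3,3)))
    yy,xx=np.nonzero(m); P=ray(s,np.c_[xx,yy],.012)
    r=cv2.minAreaRect((P[:,:2]*1000).astype(np.float32)); print(" plate",r)
    yel=(H>=20)&(H<=34)&(S>140)&(V>70)&(abs(x-.47)<.06)&(abs(y-.3)<.06)
    t=yel&(z>.083)&(V>.85*V[yel].max()); yy,xx=np.nonzero(t);P=ray(s,np.c_[xx,yy],.088);print(" necktop",cv2.minAreaRect((P[:,:2]*1000).astype(np.float32)),P.mean(0))
    d=(S<60)&(V>80)&(abs(x-.5)<.05)&(abs(y-.29)<.05)&(z>.045)&(z<.075);print(" dial",np.nanmean(W[d],0),d.sum())
    u,v=proj(s,np.array([.5325,-.0065,.128]));
    R_=red&(abs(x-.5325)<.02)&(abs(y+.0065)<.02)&(z>.1);yy,xx=np.nonzero(R_); 
    if len(xx): print(" pin red",len(xx),np.nanmean(W[R_],0), ray(s,[[xx.mean(),yy.min()]],.129))
    f=(H>=12)&(H<=34)&(S>90)&(abs(x-.55)<.03)&(abs(y+.003)<.03)&(abs((z-.092)+0.4663*((x-.55)*.975+(y+.003)*.22)*-1)<.004)
    f=(H>=12)&(H<=34)&(S>90)&(abs(x-.55)<.03)&(abs(y+.003)<.03)
    print(" brass",np.nanmean(W[f],0),np.nanmin(W[f],0),np.nanmax(W[f],0))
print(plan(manip.state(),[.505,-.299,.15],-.356))
E
python3 m.py
```

```text
top
 rod ends [ 0.5729 -0.3282  0.051 ] [ 0.4351 -0.2753  0.051 ] mid [ 0.504  -0.3018  0.051 ] len 0.14765484152349095 ang -0.36633659560453474
 plate ((612.8541870117188, 7.970703125), (240.76239013671875, 150.08456420898438), 12.722169876098633)
 necktop ((467.718505859375, 300.3679504394531), (27.56078338623047, 28.458393096923828), 76.51950073242188) [0.4675 0.3002 0.088 ]
 dial [0.5022 0.2888 0.0644] 133
 pin red 5 [ 0.5308 -0.0097  0.1265] [[ 0.5315 -0.0098  0.129 ]]
 brass [ 0.5475 -0.0066  0.0973] [ 0.5311 -0.0242  0.0794] [0.565  0.0117 0.1249]
scene
 rod ends [ 0.5709 -0.325   0.051 ] [ 0.433  -0.2736  0.051 ] mid [ 0.502  -0.2993  0.051 ] len 0.14715534035476022 ang -0.3568697961659062
 plate ((615.7694091796875, 11.736625671386719), (244.52357482910156, 150.12857055664062), 12.718911170959473)
 necktop ((469.3414611816406, 303.9218444824219), (27.91397476196289, 28.09137725830078), 75.7384033203125) [0.4692 0.3042 0.088 ]
 dial [0.5085 0.2948 0.0618] 192
 pin red 16 [ 0.5346 -0.0062  0.1263] [[ 0.5286 -0.0093  0.129 ]]
 brass [ 0.5511 -0.0021  0.1023] [ 0.5315 -0.0203  0.0867] [0.5666 0.016  0.1197]
(array([-58.39, -68.39,   8.14]), np.float64(-0.077), 'xang now', np.float64(2.709))
```

Call:
apply_moves([
  {"hand":0,"dx":-14,"dy":-17,"dz":0,"turn":-0.072},
  {"hand":0,"dx":-58.3,"dy":-68.6,"dz":0,"turn":-0.072},
  {"hand":0,"dx":-58.3,"dy":-68.6,"dz":0,"turn":-0.072},
  {"hand":0,"dx":-58.3,"dy":-68.6,"dz":0,"turn":-0.072},
  {"hand":0,"dx":-58.3,"dy":-68.6,"dz":0,"turn":-0.072},
  {"hand":0,"dx":-58.3,"dy":-68.6,"dz":0,"turn":-0.072},
  {"hand":0,"dx":-58.3,"dy":-68.6,"dz":0,"turn":-0.072},
  {"hand":0,"dx":-58.3,"dy":-68.6,"dz":0,"turn":-0.072},
  {"hand":0,"dx":-58.3,"dy":-68.6,"dz":0,"turn":-0.072},
  {"hand":0,"dx":-58.3,"dy":-68.6,"dz":0,"turn":-0.072},
  {"hand":0,"dx":-58.3,"dy":-68.6,"dz":0,"turn":-0.072},
  {"hand":0,"dx":-58.3,"dy":-68.6,"dz":0,"turn":-0.072},
  {"hand":0,"dx":-58.3,"dy":-68.6,"dz":0,"turn":-0.072},
  {"hand":0,"dx":-58.3,"dy":-68.6,"dz":0,"turn":-0.072},
  {"hand":0,"dx":-58.3,"dy":-68.6,"dz":0,"turn":-0.072},
  {"hand":0,"dx":-58.3,"dy":-68.6,"dz":0,"turn":-0.072},
  {"hand":0,"dx":-58.3,"dy":-68.6,"dz":0,"turn":-0.072},
  {"hand":0,"dx":-58.3,"dy":-68.6,"dz":0,"turn":-0.072},
  {"hand":0,"dx":-58.3,"dy":-68.6,"dz":0,"turn":-0.072},
  {"hand":0,"dx":-58.3,"dy":-68.6,"dz":0,"turn":-0.072},
])

```text
clock: 1.77
tcp_pos: [0.4855, -0.2376, 0.2308]
tcp_rot: [0.18, 0.984, 0.0, -0.0]
ft_force: [1.0, 0.1, -0.3]
grip_width: 0.0428
grip_force: 0.0
```

```bash
python3 - <<'E'
from h import *
from cell import manip
s=manip.state();print(s["clock"],s["tcp_pos"],s["joint_positions"].round(3),s["grip_width"],plan(s,[.503,-.3006,.033],-.361))
E
```

```text
1.7667 [ 0.4854862  -0.23755328  0.23083453] [-0.601  0.019  1.747  0.     1.376 -1.811] 0.04281917299007687 (array([-3.88, -5.28, 19.78]), np.float64(-0.0), 'xang now', np.float64(2.78))
```

Call:
apply_moves([
  {"hand":0,"dx":-3.5,"dy":-4.8,"dz":0},
  {"hand":0,"dx":-3.5,"dy":-4.8,"dz":0},
  {"hand":0,"dx":-3.5,"dy":-4.8,"dz":8},
  {"hand":0,"dx":-3.5,"dy":-4.8,"dz":8},
  {"hand":0,"dx":-3.5,"dy":-4.8,"dz":8},
])

```text
schema error: expected keys hand, dx, dy, dz, turn
```

```bash
python3 - <<'E'
from h import *
from cell import manip
s=manip.state();print(plan(s,[.503,-.3006,.033],-.361), s["qd"].round(3))
E
```

```text
(array([-3.88, -5.28, 19.78]), np.float64(-0.0), 'xang now', np.float64(2.78)) [-0.625  0.796 -0.795  0.007 -0.007 -0.623]
```

Call:
apply_moves([
  {"hand":0,"dx":-3.5,"dy":-4.8,"dz":0,"turn":0},
  {"hand":0,"dx":-3.5,"dy":-4.8,"dz":0,"turn":0},
  {"hand":0,"dx":-3.5,"dy":-4.8,"dz":8,"turn":0},
  {"hand":0,"dx":-3.5,"dy":-4.8,"dz":8,"turn":0},
  {"hand":0,"dx":-3.5,"dy":-4.8,"dz":8,"turn":0},
])

```text
clock: 2.18
tcp_pos: [0.4965, -0.2897, 0.1423]
tcp_rot: [0.18, 0.984, 0.004, -0.007]
ft_force: [-1.3, 1.9, -0.8]
grip_width: 0.0432
grip_force: 0.0
```

```bash
python3 - <<'E'
from h import *
from cell import manip
s=manip.state();print(plan(s,[.503,-.3006,.033],-.361), s["qd"].round(3))
E
```

```text
(array([-1.15, -0.84, 10.91]), np.float64(-0.001), 'xang now', np.float64(2.78)) [ 0.016 -0.059 -0.058 -0.002  0.121  0.   ]
```

Call:
apply_moves([
  {"hand":0,"dx":-1.1,"dy":-0.8,"dz":2,"turn":0},
  {"hand":0,"dx":-1.1,"dy":-0.8,"dz":4,"turn":0},
  {"hand":0,"dx":-1.1,"dy":-0.8,"dz":4,"turn":0},
  {"hand":0,"dx":-1.1,"dy":-0.8,"dz":4,"turn":0},
])

```text
clock: 2.52
tcp_pos: [0.5084, -0.3034, 0.1115]
tcp_rot: [0.179, 0.984, 0.001, -0.001]
ft_force: [1.1, -0.5, 1.0]
grip_width: 0.043
grip_force: 0.0
```

```bash
python3 - <<'E'
from h import *
from cell import manip
s=manip.state();print(plan(s,[.503,-.3006,.033],-.361), s["qd"].round(3),s["tcp_rot"].round(4))
E
```

```text
(array([0.59, 0.06, 7.85]), np.float64(0.001), 'xang now', np.float64(2.781)) [ 0.002 -0.03  -0.028  0.001 -0.004  0.001] [ 1.793e-01  9.838e-01  6.000e-04 -1.000e-03]
```

Call:
apply_moves([
  {"hand":0,"dx":0.6,"dy":0.05,"dz":2.5,"turn":0},
  {"hand":0,"dx":0.6,"dy":0.05,"dz":5,"turn":0},
  {"hand":0,"dx":0.6,"dy":0.05,"dz":7.8,"turn":0},
  {"hand":0,"dx":0.6,"dy":0.05,"dz":7.8,"turn":0},
  {"hand":-1,"dx":0.6,"dy":0.05,"dz":7.8,"turn":0},
  {"hand":-1,"dx":0.6,"dy":0.05,"dz":7.8,"turn":0},
  {"hand":-1,"dx":0.6,"dy":0.05,"dz":7.8,"turn":0},
  {"hand":-1,"dx":0.6,"dy":0.05,"dz":7.8,"turn":0},
  {"hand":-1,"dx":0.6,"dy":0.05,"dz":7.8,"turn":0},
  {"hand":-1,"dx":0.6,"dy":0.05,"dz":7.8,"turn":0},
  {"hand":-1,"dx":0.6,"dy":0.05,"dz":7.8,"turn":0},
], force=40)

```text
clock: 3.43
tcp_pos: [0.5054, -0.3025, 0.0365]
tcp_rot: [0.179, 0.984, -0.001, 0.002]
ft_force: [-1.0, 2.1, 7.8]
grip_width: 0.0082
grip_force: 39.2
```

```bash
python3 - <<'E'
from h import *
from cell import manip
s=manip.state();print(s["tcp_pos"],plan(s,[.503,-.3006,.033],-.361), s["qd"].round(3),s["tcp_rot"].round(4),s["ft_force"])
E
```

```text
[ 0.50539557 -0.30250964  0.03646401] (array([0.29, 0.09, 0.35]), np.float64(0.0), 'xang now', np.float64(2.781)) [-0.001 -0.002 -0.     0.002 -0.     0.001] [ 1.794e-01  9.838e-01 -9.000e-04  2.100e-03] [-1.03615441  2.10329738  7.75874796]
```

Call:
apply_moves([
  {"hand":-1,"dx":0,"dy":0,"dz":-1,"turn":0},
  {"hand":-1,"dx":0,"dy":0,"dz":-4,"turn":0},
  {"hand":-1,"dx":0,"dy":0,"dz":-8,"turn":0},
  {"hand":-1,"dx":0,"dy":0,"dz":-12,"turn":0},
  {"hand":-1,"dx":0,"dy":0,"dz":-13,"turn":0},
  {"hand":-1,"dx":0,"dy":0,"dz":-13,"turn":0},
  {"hand":-1,"dx":0,"dy":0,"dz":-13,"turn":0},
])

```text
clock: 4.02
tcp_pos: [0.5038, -0.3018, 0.1645]
tcp_rot: [0.179, 0.984, -0.001, 0.001]
ft_force: [0.7, -0.1, -1.9]
grip_width: 0.0084
grip_force: 39.2
```

```bash
python3 - <<'E'
from h import *
from cell import manip,optics
s=optics.snapshot("scene");cv2.imwrite("pics/lift.png",cv2.resize(s["image"][60:270,60:340,::-1],(800,600)))
s=manip.state();fy=.222
f=np.array([np.cos(fy),np.sin(fy)]);seat=np.array([.6135,.0098])+.06*f
print("seat",seat,s["tcp_pos"],plan(s,[*seat,.14],fy+np.pi/2),s["joint_positions"].round(2))
E
```

```text
seat [0.67202754 0.02301086] [ 0.50280903 -0.30103671  0.16245478] (array([-4.39, 36.29,  2.25]), np.float64(0.988), 'xang now', np.float64(2.781)) [-0.67  0.19  1.7  -0.    1.26 -1.88]
```

View pics/lift.png

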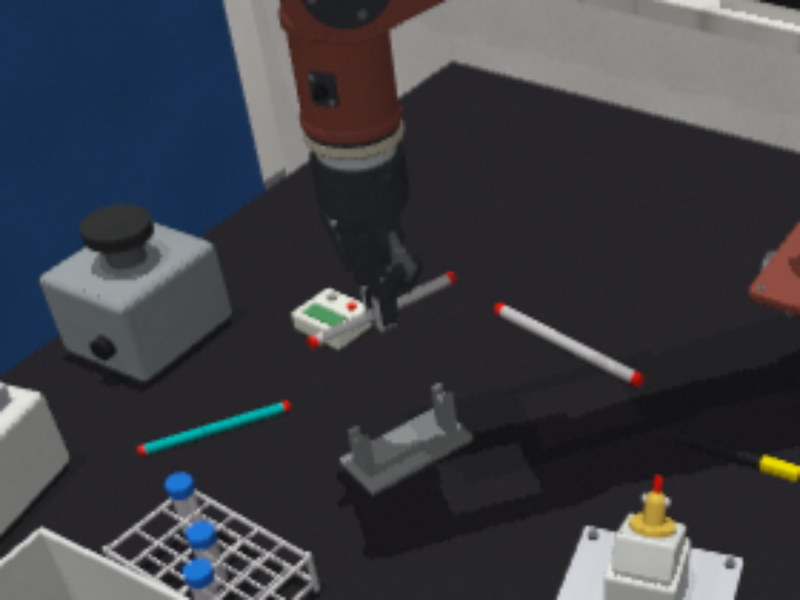

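The rod hangs centred in the fingers (crop px 385,305) and the rest is empty.

Call:
apply_moves([
  {"hand":-1,"dx":-0.5,"dy":3,"dz":0,"turn":0.12},
  {"hand":-1,"dx":-1,"dy":7,"dz":0,"turn":0.24},
  {"hand":-1,"dx":-1.5,"dy":11,"dz":0,"turn":0.36},
  {"hand":-1,"dx":-2,"dy":15,"dz":0,"turn":0.48},
  {"hand":-1,"dx":-2.5,"dy":19,"dz":0,"turn":0.6},
  {"hand":-1,"dx":-3,"dy":23,"dz":0,"turn":0.72},
  {"hand":-1,"dx":-3.5,"dy":27,"dz":0,"turn":0.84},
  {"hand":-1,"dx":-4,"dy":31,"dz":0,"turn":0.95},
  {"hand":-1,"dx":-4.4,"dy":34.5,"dz":0,"turn":0.988},
  {"hand":-1,"dx":-4.4,"dy":36.3,"dz":1.5,"turn":0.988},
  {"hand":-1,"dx":-4.4,"dy":36.3,"dz":1.5,"turn":0.988},
  {"hand":-1,"dx":-4.4,"dy":36.3,"dz":1.5,"turn":0.988},
  {"hand":-1,"dx":-4.4,"dy":36.3,"dz":1.5,"turn":0.988},
  {"hand":-1,"dx":-4.4,"dy":36.3,"dz":1.5,"turn":0.988},
])

```text
clock: 5.23
tcp_pos: [0.6721, 0.0213, 0.1475]
tcp_rot: [0.625, 0.781, -0.001, -0.001]
ft_force: [0.5, -0.7, -1.3]
grip_width: 0.0083
grip_force: 39.3
```

```bash
cat > r.py <<'E'
from h import *
from cell import manip,optics
np.set_printoptions(precision=4,suppress=True)
st=manip.state();print(st["clock"],st["tcp_pos"],st["tcp_rot"].round(4),st["ft_force"].round(1),st["qd"].round(3))
for n in("top","scene"):
    s=optics.snapshot(n);np.savez(n+"1.npz",**s);W=world(s);hsv=cv2.cvtColor(s["image"],cv2.COLOR_RGB2HSV);H,S,V=[hsv[...,i].astype(int) for i in range(3)]
    red=((H<8)|(H>172))&(S>100)&(V>60)&(abs(W[...,2]-st["tcp_pos"][2]-.016)<.02)&(abs(W[...,0]-st["tcp_pos"][0])<.06)&(abs(W[...,1]-st["tcp_pos"][1])<.1)
    c,l,a,ce=cv2.connectedComponentsWithStats(red.astype(np.uint8))
    zr=st["tcp_pos"][2]+.0135;E=[]
    for i in range(1,c):
        if a[i,4]>4: E.append(ray(s,[ce[i]],zr)[0]);print(n,ce[i],a[i,4],np.nanmedian(W[l==i],0),E[-1])
    if len(E)==2: m=(E[0]+E[1])/2;d=E[0]-E[1];print(" mid",m,"ang",np.arctan2(d[1],d[0])%np.pi,"len",np.linalg.norm(d))
    cv2.imwrite("pics/r_%s_%d.png"%(n,int(st["clock"]*10)),s["image"][:,:,::-1])
E
python3 r.py
```

```text
5.2333 [0.6721 0.0213 0.1475] [ 0.6249  0.7807 -0.0006 -0.0005] [ 0.5 -0.7 -1.3] [-0.009 -0.017 -0.009  0.005 -0.     0.003]
top [289.25 115.75] 12 [ 0.6863 -0.048   0.1645] [ 0.6882 -0.0484  0.161 ]
scene [240.5333 256.3333] 15 [ 0.6895 -0.0456  0.1653] [ 0.6869 -0.0477  0.161 ]
scene [308.6667 271.4667] 15 [0.6597 0.096  0.1664] [0.6561 0.0948 0.161 ]
 mid [0.6715 0.0236 0.161 ] ang 1.783447211783578 len 0.14581169511846917
```

Call:
apply_moves([
  {"hand":-1,"dx":0,"dy":0,"dz":2.5,"turn":0},
  {"hand":-1,"dx":0,"dy":0,"dz":5,"turn":0},
  {"hand":-1,"dx":0,"dy":0,"dz":6,"turn":0},
  {"hand":-1,"dx":0,"dy":0,"dz":7,"turn":0},
  {"hand":-1,"dx":0,"dy":0,"dz":7.5,"turn":0},
  {"hand":-1,"dx":0,"dy":0,"dz":7.5,"turn":0},
  {"hand":-1,"dx":0,"dy":0,"dz":7.5,"turn":0},
])

```text
clock: 5.92
tcp_pos: [0.6734, 0.0224, 0.0742]
tcp_rot: [0.625, 0.781, 0.0, 0.0]
ft_force: [-0.4, -0.4, -0.5]
grip_width: 0.0084
grip_force: 39.3
```

```bash
python3 r.py; python3 - <<'E'
import cv2,glob
a=cv2.imread(sorted(glob.glob("pics/r_scene_*"))[-1]) if 0 else cv2.imread(max(glob.glob("pics/r_scene_*"),key=lambda f:int(f.split('_')[-1][:-4])))
b=cv2.imread(max(glob.glob("pics/r_top_*"),key=lambda f:int(f.split('_')[-1][:-4])))
cv2.imwrite("pics/v1.png",cv2.hconcat([cv2.resize(a[235:335,225:325],(400,400)),cv2.resize(b[100:200,220:320],(400,400))]))
E
```

```text
5.9167 [0.6734 0.0224 0.0742] [0.6245 0.781  0.0003 0.0005] [-0.4 -0.4 -0.5] [ 0.004 -0.012 -0.011 -0.    -0.001  0.   ]
top [289.6667 127.6667] 9 [ 0.6878 -0.0486  0.0906] [ 0.6886 -0.0479  0.0877]
scene [242.3846 278.9231] 13 [ 0.6923 -0.0435  0.0928] [ 0.6886 -0.046   0.0877]
scene [307.  293.5] 12 [0.6598 0.0977 0.0934] [0.6568 0.0963 0.0877]
 mid [0.6727 0.0252 0.0877] ang 1.79127919574301 len 0.14582530991715553
```

View pics/v1.png

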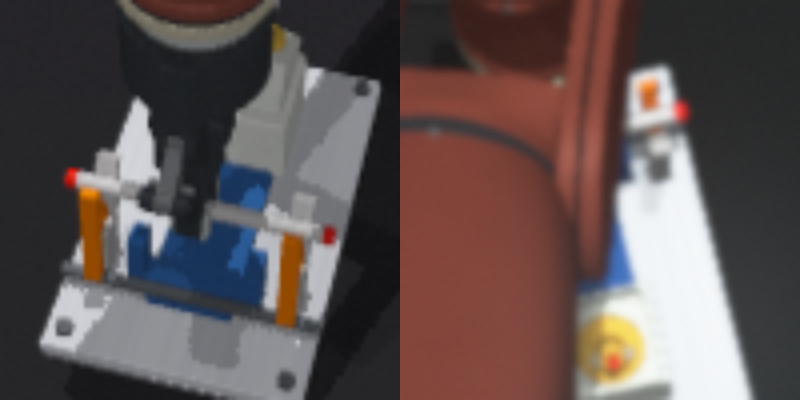

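The rod sits between the tine tops (left crop 105,165 and 303,205) and the orange noses, so I press on.

Call:
apply_moves([
  {"hand":-1,"dx":0,"dy":0,"dz":0.5,"turn":0},
  {"hand":-1,"dx":0,"dy":0,"dz":1.0,"turn":0},
  {"hand":-1,"dx":0,"dy":0,"dz":1.4,"turn":0},
  {"hand":-1,"dx":0,"dy":0,"dz":1.8,"turn":0},
  {"hand":-1,"dx":0,"dy":0,"dz":1.8,"turn":0},
])

```text
clock: 6.43
tcp_pos: [0.6716, 0.0225, 0.0538]
tcp_rot: [0.624, 0.781, -0.001, -0.001]
ft_force: [-1.7, -1.4, -0.8]
grip_width: 0.0083
grip_force: 39.3
```

Call:
apply_moves([
  {"hand":-1,"dx":0,"dy":0,"dz":0.3,"turn":0},
  {"hand":-1,"dx":0,"dy":0,"dz":0.6,"turn":0},
  {"hand":-1,"dx":0,"dy":0,"dz":0.9,"turn":0},
  {"hand":-1,"dx":0,"dy":0,"dz":1.2,"turn":0},
  {"hand":-1,"dx":0,"dy":0,"dz":1.2,"turn":0},
  {"hand":-1,"dx":0,"dy":0,"dz":1.2,"turn":0},
])

```text
clock: 6.93
tcp_pos: [0.6731, 0.0227, 0.0432]
tcp_rot: [0.624, 0.781, 0.0, 0.0]
ft_force: [0.0, -0.5, 0.5]
grip_width: 0.0083
grip_force: 39.3
```

```bash
python3 r.py
```

```text
6.9333 [0.6731 0.0227 0.0432] [0.6244 0.7811 0.0002 0.0002] [ 0.  -0.5  0.5] [ 0.001 -0.008 -0.006 -0.     0.002 -0.002]
top [289.625 132.   ] 8 [ 0.6882 -0.048   0.0594] [ 0.6896 -0.0471  0.0567]
scene [243.0833 287.4167] 12 [ 0.6908 -0.0449  0.0601] [ 0.6886 -0.0458  0.0567]
scene [306.  301.8] 10 [0.6604 0.097  0.062 ] [0.6567 0.0959 0.0567]
 mid [0.6726 0.025  0.0567] ang 1.7921567736490973 len 0.14530186134637127
```

Call:
apply_moves([
  {"hand":-1,"dx":0,"dy":0,"dz":0.15,"turn":0},
  {"hand":-1,"dx":0,"dy":0,"dz":0.3,"turn":0},
  {"hand":-1,"dx":0,"dy":0,"dz":0.3,"turn":0},
  {"hand":-1,"dx":0,"dy":0,"dz":0.3,"turn":0},
])

```text
clock: 7.37
tcp_pos: [0.6732, 0.0226, 0.0415]
tcp_rot: [0.624, 0.781, 0.0, 0.0]
ft_force: [-2.5, 0.1, 5.1]
grip_width: 0.008
grip_force: 40.0
```

Call:
apply_moves([
  {"hand":-1,"dx":0,"dy":0,"dz":0.15,"turn":0},
  {"hand":-1,"dx":0,"dy":0,"dz":0.15,"turn":0},
  {"hand":-1,"dx":0,"dy":0,"dz":0.15,"turn":0},
])

```text
clock: 7.62
tcp_pos: [0.6733, 0.0226, 0.0414]
tcp_rot: [0.624, 0.781, 0.0, 0.0]
ft_force: [-7.4, 0.4, 12.9]
grip_width: 0.0084
grip_force: 40.7
```

```bash
python3 r.py; python3 - <<'E'
import cv2,glob
k=lambda f:int(f.split('_')[-1][:-4])
a=cv2.imread(max(glob.glob("pics/r_scene_*"),key=k));b=cv2.imread(max(glob.glob("pics/r_top_*"),key=k))
cv2.imwrite("pics/v2.png",cv2.hconcat([cv2.resize(a[245:335,230:320],(500,500)),cv2.resize(b[100:200,270:320],(250,500))]))
E
```

```text
7.6167 [0.6733 0.0226 0.0414] [0.6244 0.7811 0.0002 0.0004] [-7.4  0.4 12.9] [-0.    -0.002  0.001 -0.    -0.001 -0.   ]
top [289.8889 132.5556] 9 [ 0.6862 -0.048   0.0574] [ 0.6889 -0.0477  0.0549]
scene [243.25   288.0833] 12 [ 0.6918 -0.0438  0.059 ] [ 0.6889 -0.0453  0.0549]
scene [306.  302.5] 12 [0.659  0.0971 0.0584] [0.6572 0.0963 0.0549]
 mid [0.673  0.0255 0.0549] ang 1.7912202318434114 len 0.14507626221608685
```

View pics/v2.png

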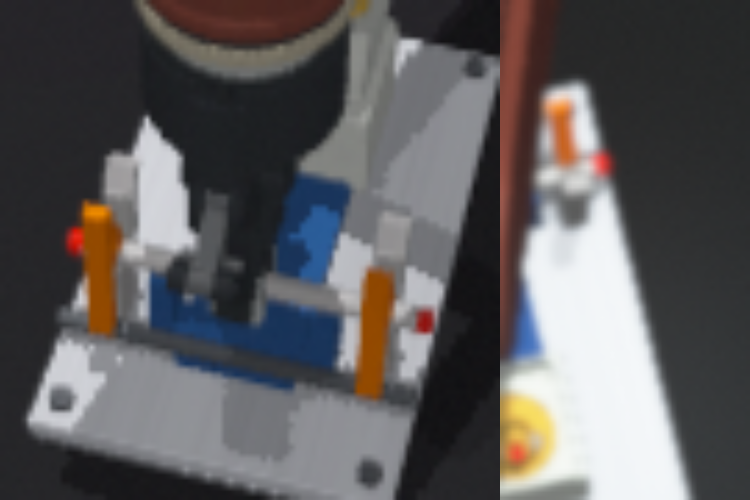

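The rod is low in both forks (left crop 75,240 and 425,320) and the orange noses stand over it; I release and retreat.

Call:
apply_moves([
  {"hand":-1,"dx":0,"dy":0,"dz":-0.2,"turn":0},
  {"hand":-0.4,"dx":0,"dy":0,"dz":-0.2,"turn":0},
  {"hand":-0.4,"dx":0,"dy":0,"dz":-0.2,"turn":0},
  {"hand":-0.4,"dx":0,"dy":0,"dz":-0.2,"turn":0},
  {"hand":-0.4,"dx":0,"dy":0,"dz":-0.2,"turn":0},
  {"hand":-0.4,"dx":0,"dy":0,"dz":-1,"turn":0},
  {"hand":-0.4,"dx":0,"dy":0,"dz":-3,"turn":0},
  {"hand":-0.4,"dx":0,"dy":0,"dz":-6,"turn":0},
  {"hand":-0.4,"dx":0,"dy":0,"dz":-10,"turn":0},
  {"hand":-0.4,"dx":0,"dy":0,"dz":-14,"turn":0},
  {"hand":-0.4,"dx":0,"dy":0,"dz":-17,"turn":0},
  {"hand":-0.4,"dx":0,"dy":0,"dz":-17,"turn":0},
  {"hand":-0.4,"dx":0,"dy":0,"dz":-17,"turn":0},
])

```text
clock: 8.8
tcp_pos: [0.6747, 0.0225, 0.2129]
tcp_rot: [0.624, 0.781, 0.002, 0.003]
ft_force: [-0.4, 0.2, -0.6]
grip_width: 0.0257
grip_force: 0.0
```

```bash
python3 - <<'E'
from h import *
from cell import manip
s=manip.state();g=[.4695,.303]
print(s["tcp_pos"],[plan(s,[.4684,.3022,.2],a) for a in(-.243,)],s["joint_positions"].round(2))
E
```

```text
[0.67468972 0.02252217 0.21294912] [(array([ 31.83, -13.97,   1.14]), np.float64(-1.106), 'xang now', np.float64(1.793))] [-0.08  0.35  1.41  0.    1.38 -0.31]
```

Call:
apply_moves([
  {"hand":0.4,"dx":3,"dy":-1.4,"dz":0,"turn":-0.12},
  {"hand":0.4,"dx":7,"dy":-3,"dz":0,"turn":-0.24},
  {"hand":0.4,"dx":10.5,"dy":-4.6,"dz":0,"turn":-0.36},
  {"hand":0.4,"dx":14,"dy":-6.2,"dz":0,"turn":-0.48},
  {"hand":0.4,"dx":17.5,"dy":-7.7,"dz":0,"turn":-0.6},
  {"hand":0.4,"dx":21,"dy":-9.3,"dz":0,"turn":-0.72},
  {"hand":0.4,"dx":24.5,"dy":-10.8,"dz":0,"turn":-0.84},
  {"hand":0.4,"dx":28,"dy":-12.3,"dz":0,"turn":-0.96},
  {"hand":0.4,"dx":31,"dy":-13.6,"dz":2,"turn":-1.08},
  {"hand":0.4,"dx":31.8,"dy":-14,"dz":5,"turn":-1.106},
  {"hand":0.4,"dx":31.8,"dy":-14,"dz":6,"turn":-1.106},
  {"hand":0.4,"dx":31.8,"dy":-14,"dz":6,"turn":-1.106},
  {"hand":0.4,"dx":31.8,"dy":-14,"dz":6,"turn":-1.106},
  {"hand":0.4,"dx":31.8,"dy":-14,"dz":6,"turn":-1.106},
])

```text
clock: 9.97
tcp_pos: [0.4676, 0.3012, 0.1497]
tcp_rot: [0.122, 0.992, 0.0, 0.001]
ft_force: [0.5, -0.1, 0.0]
grip_width: 0.0598
grip_force: 0.0
```

```bash
python3 - <<'E'
from h import *
from cell import manip,optics
st=manip.state()
print(st["tcp_pos"],plan(st,[.4684,.3022,.042],-.243),st["grip_width"],st["qd"].round(3))
s=optics.snapshot("scene");W=world(s);hsv=cv2.cvtColor(s["image"],cv2.COLOR_RGB2HSV);H,S,V=[hsv[...,i].astype(int) for i in range(3)]
red=((H<8)|(H>172))&(S>100)&(V>60)&(abs(W[...,2]-.057)<.02)&(abs(W[...,0]-.67)<.06)&(abs(W[...,1]-.02)<.1)
c,l,a,ce=cv2.connectedComponentsWithStats(red.astype(np.uint8))
E=[ray(s,[ce[i]],.055)[0] for i in range(1,c) if a[i,4]>4];print("rod",E,np.mean(E,0))
cv2.imwrite("pics/v3.png",cv2.hconcat([cv2.resize(s["image"][225:335,230:320,::-1],(409,500)),cv2.resize(s["image"][200:320,360:460,::-1],(390,500))]))
E
```

```text
[0.46761556 0.30122997 0.14972512] (array([-0.04,  0.11, 10.77]), np.float64(-0.002), 'xang now', np.float64(2.896)) 0.059827575771986614 [-0.005 -0.015 -0.013  0.002 -0.004 -0.003]
rod [array([ 0.68852554, -0.04545861,  0.055     ]), array([0.65679204, 0.09607852, 0.055     ])] [0.67265879 0.02530995 0.055     ]
```

View pics/v3.png

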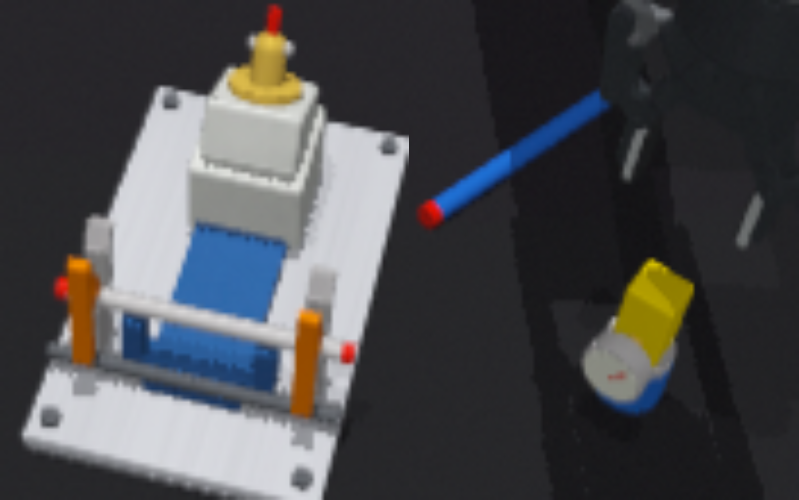

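The rod lies at the bottom of both forks with the jaw upright over it (left crop). The fingers straddle the yellow neck (right crop), so I go down and grip.

Call:
apply_moves([
  {"hand":0.4,"dx":0,"dy":0.1,"dz":3,"turn":0},
  {"hand":0.4,"dx":0,"dy":0.1,"dz":6,"turn":0},
  {"hand":0.4,"dx":0,"dy":0.1,"dz":9,"turn":0},
  {"hand":0.4,"dx":0,"dy":0.1,"dz":10.7,"turn":0},
  {"hand":0.4,"dx":0,"dy":0.1,"dz":10.7,"turn":0},
  {"hand":-1,"dx":0,"dy":0.1,"dz":10.7,"turn":0},
  {"hand":-1,"dx":0,"dy":0.1,"dz":10.7,"turn":0},
  {"hand":-1,"dx":0,"dy":0.1,"dz":10.7,"turn":0},
  {"hand":-1,"dx":0,"dy":0.1,"dz":10.7,"turn":0},
  {"hand":-1,"dx":0,"dy":0.1,"dz":10.7,"turn":0},
  {"hand":-1,"dx":0,"dy":0.1,"dz":10.7,"turn":0},
], force=30)

```text
clock: 10.93
tcp_pos: [0.4686, 0.3035, 0.0443]
tcp_rot: [0.121, 0.993, 0.001, 0.002]
ft_force: [0.7, -2.6, 8.2]
grip_width: 0.0298
grip_force: 36.3
```

```bash
python3 - <<'E'
from h import *
from cell import manip
s=manip.state();print(s["tcp_pos"],s["tcp_rot"].round(4),s["ft_force"].round(1),s["torque"].round(2),s["grip_width"])
E
```

```text
[0.46857386 0.30350633 0.04430952] [1.211e-01 9.926e-01 9.000e-04 2.100e-03] [ 0.7 -2.6  8.2] [-0.39 -0.14 -0.07] 0.029845254540645863
```

Call:
apply_moves([
  {"hand":-1,"dx":0,"dy":0,"dz":-1,"turn":0},
  {"hand":-1,"dx":0,"dy":0,"dz":-4,"turn":0},
  {"hand":-1,"dx":0,"dy":0,"dz":-8,"turn":0},
  {"hand":-1,"dx":0,"dy":0,"dz":-12,"turn":0},
  {"hand":-1,"dx":0,"dy":0,"dz":-16,"turn":0},
  {"hand":-1,"dx":0,"dy":0,"dz":-18,"turn":0},
  {"hand":-1,"dx":0,"dy":0,"dz":-18,"turn":0},
  {"hand":-1,"dx":0,"dy":0,"dz":-18,"turn":0},
])

```text
clock: 11.6
tcp_pos: [0.4669, 0.3034, 0.2236]
tcp_rot: [0.121, 0.993, 0.001, 0.001]
ft_force: [-0.3, -0.1, -2.4]
grip_width: 0.0297
grip_force: 35.3
```

```bash
python3 - <<'E'
from h import *
from cell import manip
s=manip.state();print(s["tcp_pos"],plan(s,[.6583,-.098,.22],1.793),s["ft_force"].round(1),s["grip_width"])
E
```

```text
[0.46685752 0.30342218 0.22362954] (array([-28.22, -34.37,   0.35]), np.float64(1.106), 'xang now', np.float64(2.899)) [-0.3 -0.1 -2.4] 0.029748292063347132
```

Call:
apply_moves([
  {"hand":-1,"dx":-2,"dy":-2.4,"dz":0,"turn":0.1},
  {"hand":-1,"dx":-4.5,"dy":-5.4,"dz":0,"turn":0.2},
  {"hand":-1,"dx":-7,"dy":-8.5,"dz":0,"turn":0.3},
  {"hand":-1,"dx":-9.5,"dy":-11.5,"dz":0,"turn":0.4},
  {"hand":-1,"dx":-12,"dy":-14.5,"dz":0,"turn":0.5},
  {"hand":-1,"dx":-14.5,"dy":-17.6,"dz":0,"turn":0.6},
  {"hand":-1,"dx":-17,"dy":-20.6,"dz":0,"turn":0.7},
  {"hand":-1,"dx":-19.5,"dy":-23.7,"dz":0,"turn":0.8},
  {"hand":-1,"dx":-22,"dy":-26.7,"dz":0,"turn":0.9},
  {"hand":-1,"dx":-24.5,"dy":-29.8,"dz":0,"turn":1.0},
  {"hand":-1,"dx":-27,"dy":-32.8,"dz":0,"turn":1.1},
  {"hand":-1,"dx":-28.2,"dy":-34.4,"dz":0,"turn":1.106},
  {"hand":-1,"dx":-28.2,"dy":-34.4,"dz":3,"turn":1.106},
  {"hand":-1,"dx":-28.2,"dy":-34.4,"dz":7,"turn":1.106},
  {"hand":-1,"dx":-28.2,"dy":-34.4,"dz":10,"turn":1.106},
  {"hand":-1,"dx":-28.2,"dy":-34.4,"dz":10,"turn":1.106},
  {"hand":-1,"dx":-28.2,"dy":-34.4,"dz":10,"turn":1.106},
])

```text
clock: 13.02
tcp_pos: [0.6539, -0.0977, 0.117]
tcp_rot: [0.624, 0.781, -0.002, -0.005]
ft_force: [-0.0, 0.2, -1.0]
grip_width: 0.0298
grip_force: 35.1
```

```bash
python3 - <<'E'
from h import *
from cell import manip
s=manip.state();print(s["tcp_pos"],plan(s,[.6583,-.098,.049],1.793),s["ft_force"].round(1),s["grip_width"])
E
```

```text
[ 0.65391421 -0.09773101  0.11696053] (array([-0.15,  0.48,  6.79]), np.float64(-0.0), 'xang now', np.float64(1.793)) [-0.   0.2 -1. ] 0.029790521010796888
```

Call:
apply_moves([
  {"hand":-1,"dx":0,"dy":0,"dz":3,"turn":0},
  {"hand":-1,"dx":0,"dy":0,"dz":6,"turn":0},
  {"hand":-1,"dx":0,"dy":0,"dz":6.5,"turn":0},
  {"hand":-1,"dx":0,"dy":0,"dz":6.5,"turn":0},
  {"hand":-1,"dx":0,"dy":0,"dz":6.5,"turn":0},
])

```text
clock: 13.43
tcp_pos: [0.6586, -0.0988, 0.0589]
tcp_rot: [0.624, 0.781, 0.0, 0.001]
ft_force: [0.3, -0.1, -2.4]
grip_width: 0.0297
grip_force: 35.1
```

```bash
python3 - <<'E'
from h import *
from cell import manip
s=manip.state();p=s["tcp_pos"];d=p[:2]-[.6135,.0098];c,q=np.cos(.222),np.sin(.222)
print(p,"local",d@[c,q],d@[-q,c],s["ft_force"].round(1))
E
```

```text
[ 0.65860732 -0.09882799  0.05892894] local 0.02008252553211719 -0.11589392931198805 [ 0.3 -0.1 -2.4]
```

Call:
apply_moves([
  {"hand":-1,"dx":0,"dy":-1.5,"dz":0,"turn":0},
  {"hand":-1,"dx":0,"dy":-2.8,"dz":0.4,"turn":0},
  {"hand":-1,"dx":0.8,"dy":-2.8,"dz":0.8,"turn":0},
  {"hand":-1,"dx":1.4,"dy":-2.8,"dz":0.8,"turn":0},
  {"hand":-1,"dx":1.8,"dy":-2.8,"dz":0.8,"turn":0},
  {"hand":-1,"dx":2.2,"dy":-2.8,"dz":0.8,"turn":0},
  {"hand":-1,"dx":2.6,"dy":-2.8,"dz":0.8,"turn":0},
  {"hand":-1,"dx":3.0,"dy":-2.8,"dz":0.8,"turn":0},
  {"hand":-1,"dx":3.0,"dy":-2.8,"dz":0.8,"turn":0},
])

```text
clock: 14.18
tcp_pos: [0.626, -0.0774, 0.0516]
tcp_rot: [0.624, 0.781, -0.0, 0.003]
ft_force: [-0.1, -7.3, 2.3]
grip_width: 0.0292
grip_force: 35.7
```

```bash
cat > g.py <<'E'
from h import *
from cell import manip,optics
import sys
np.set_printoptions(precision=4,suppress=True)
st=manip.state();p=st["tcp_pos"];d=p[:2]-[.6135,.0098];c,q=np.cos(.222),np.sin(.222)
print(st["clock"],p,"local",d@[c,q],d@[-q,c],st["ft_force"].round(1),st["torque"].round(2))
R=Rot.from_quat(st["tcp_rot"]).as_matrix()
for n in("scene","top"):
    s=optics.snapshot(n);W=world(s);hsv=cv2.cvtColor(s["image"],cv2.COLOR_RGB2HSV);H,S,V=[hsv[...,i].astype(int) for i in range(3)]
    T=(W-p)@R*1000  # tool frame mm
    near=(abs(T[...,0])<60)&(abs(T[...,1])<32)
    b=near&(H>=100)&(H<=125)&(S>120)&(V>40)&(T[...,2]>0)&(T[...,2]<60)
    y=near&(H>=22)&(H<=34)&(S>120)&(V>60)&(T[...,2]<25)&(T[...,2]>-60)
    for nm,m in(("blue",b),("yellow",y)):
        if m.sum()>5:
            print(n,nm,m.sum(),"tool xyz mean",T[m].mean(0),"min",np.percentile(T[m],3,0),"max",np.percentile(T[m],97,0))
    np.savez(n+"2.npz",**s)
    u,v=proj(s,p).astype(int);cv2.imwrite("pics/g_%s.png"%n,cv2.resize(s["image"][max(v-50,0):v+50,max(u-50,0):u+50,::-1],(400,400)))
E
python3 g.py; python3 -c "
import cv2;cv2.imwrite('pics/v4.png',cv2.hconcat([cv2.imread('pics/g_scene.png'),cv2.imread('pics/g_top.png')]))"
```

```text
14.1833 [ 0.626  -0.0774  0.0516] local -0.006955584831754688 -0.0877747253240703 [-0.1 -7.3  2.3] [-1.31  0.03  0.05]
scene blue 112 tool xyz mean [-7.2513 17.6901 29.1988] min [-24.9705   7.4965  13.8452] max [10.0761 21.7803 51.0835]
scene yellow 92 tool xyz mean [ 12.7518   5.5526 -29.0546] min [ -3.3511 -11.7039 -46.4653] max [17.7352 15.9051  3.465 ]
```

View pics/v4.png

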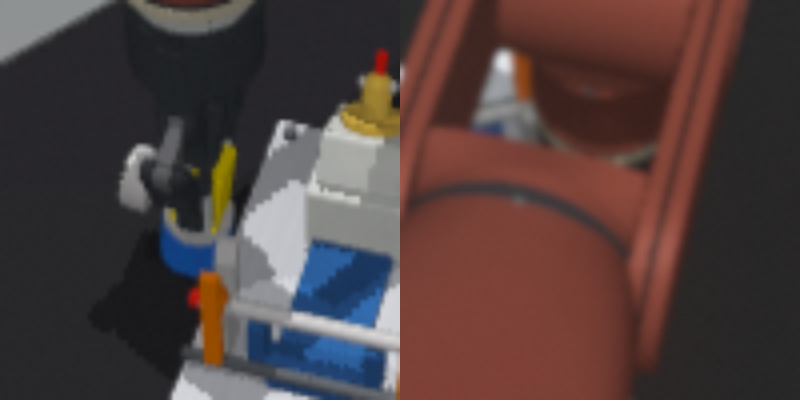

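The gauge is tilting against the plate edge with a 7 N push (scene crop 195,240), so I continue.

Call:
apply_moves([
  {"hand":-1,"dx":0.3,"dy":0,"dz":0,"turn":0},
  {"hand":-1,"dx":0.6,"dy":0,"dz":0,"turn":0},
  {"hand":-1,"dx":0.9,"dy":0,"dz":0,"turn":0},
  {"hand":-1,"dx":1.2,"dy":0,"dz":0,"turn":0},
  {"hand":-1,"dx":1.5,"dy":0,"dz":0,"turn":0},
  {"hand":-1,"dx":1.8,"dy":0,"dz":0,"turn":0},
  {"hand":-1,"dx":1.8,"dy":0,"dz":0,"turn":0},
  {"hand":-1,"dx":1.8,"dy":0,"dz":0,"turn":0},
])

```text
clock: 14.95
tcp_pos: [0.6222, -0.0597, 0.0517]
tcp_rot: [0.624, 0.781, 0.0, 0.003]
ft_force: [0.0, -5.5, 4.1]
grip_width: 0.0297
grip_force: 36.0
```

```bash
python3 g.py
```

```text
14.95 [ 0.6222 -0.0597  0.0517] local -0.006826603417140342 -0.06969496425667246 [ 0.  -5.5  4.1] [-1.2   0.12 -0.01]
scene blue 204 tool xyz mean [ 6.7642 12.7385 26.8233] min [-43.0903 -10.4926   6.0641] max [58.7917 27.8849 50.6459]
scene yellow 66 tool xyz mean [ 10.4253   7.2409 -36.2734] min [-19.3688 -10.108  -50.4457] max [19.2263 22.3851 -4.822 ]
```

Call:
apply_moves([
  {"hand":-1,"dx":-1,"dy":0,"dz":0,"turn":0},
  {"hand":-1,"dx":-3,"dy":0,"dz":-1,"turn":0},
  {"hand":-1,"dx":-4,"dy":0,"dz":-4,"turn":0},
  {"hand":-1,"dx":-4,"dy":0,"dz":-8,"turn":0},
  {"hand":-1,"dx":-4,"dy":0,"dz":-12,"turn":0},
  {"hand":-1,"dx":-4,"dy":0,"dz":-16,"turn":0},
  {"hand":-1,"dx":-4,"dy":0,"dz":-18,"turn":0},
  {"hand":-1,"dx":-4,"dy":0,"dz":-18,"turn":0},
  {"hand":-1,"dx":-4,"dy":0,"dz":-18,"turn":0},
])

```text
clock: 15.8
tcp_pos: [0.6297, -0.0972, 0.2308]
tcp_rot: [0.624, 0.781, 0.001, 0.002]
ft_force: [0.8, -0.4, -2.9]
grip_width: 0.0299
grip_force: 35.4
```

```bash
cat > port.py <<'E'
from h import *
from scipy.optimize import minimize
a=.222;F=np.array([[np.cos(a),-np.sin(a)],[np.sin(a),np.cos(a)]])
def L2W(P,o): P=np.atleast_2d(P); return np.c_[P[:,:2]@F.T+o,P[:,2]]
ax=np.array([-np.sin(.44),0,np.cos(.44)]);ex=np.array([np.cos(.44),0,np.sin(.44)]);ey=np.array([0,1,0])
th=np.linspace(0,2*np.pi,60)[:,None]
def mask(s,lx,ly,o):
    m=np.zeros((1680,2240),np.uint8);c=np.array([lx,ly,.092])
    f=lambda P:(proj(s,L2W(P,o))*4).astype(np.int32)
    ring=lambda r,h:c+ax*h+r*(np.cos(th)*ex+np.sin(th)*ey)
    for r,h0,h1 in((.02,-.003,0),(.009,0,.024),(.005,.024,.028)):
        cv2.fillConvexPoly(m,cv2.convexHull(f(np.r_[ring(r,h0),ring(r,h1)])),1)
    return m
if __name__=="__main__":
  for n,o in(("top",[.613,.008]),("scene",[.6139,.0113])):
    s=dict(np.load(n+"0.npz"));o=np.array(o);hsv=cv2.cvtColor(s["image"],cv2.COLOR_RGB2HSV);H,S,V=[hsv[...,i].astype(int) for i in range(3)]
    W=world(s);b=((H>=12)&(H<=34)&(S>90)&(V>60)&(abs(W[...,0]-.55)<.04)&(abs(W[...,1])<.04)).astype(np.uint8)
    B=cv2.resize(b,(2240,1680),interpolation=cv2.INTER_LINEAR)
    iou=lambda q:-((m:=mask(s,q[0],q[1],o))&B).sum()/((m|B).sum())
    r=min((minimize(iou,[x,0],method="Nelder-Mead",options=dict(initial_simplex=[[x,0],[x+.005,0],[x,.005]])) for x in(-.07,-.06)),key=lambda r:r.fun)
    print(n,r.x,r.fun,b.sum(),"world",L2W([*r.x,.092],o))
E
python3 port.py; python3 - <<'E'
from h import *
from cell import manip
s=manip.state();print(s["tcp_pos"],plan(s,[.5022,-.0153,.2],.222),s["grip_width"],s["joint_positions"].round(2))
E
```

```text
top [-0.063125  0.040625] 0.0 193 world [[0.5424793 0.0337291 0.092    ]]
scene [-0.1075    0.029375] 0.0 163 world [[0.50257034 0.01628465 0.092     ]]
[ 0.62967774 -0.09724798  0.23077966] (array([ 10.81, -10.64,   3.02]), np.float64(-1.57), 'xang now', np.float64(1.793)) 0.02988436120725463 [-0.28  0.25  1.5   0.    1.39 -0.5 ]port.py:19: RuntimeWarning: overflow encountered in scalar negative
  iou=lambda q:-((m:=mask(s,q[0],q[1],o))&B).sum()/((m|B).sum())
```

Call:
apply_moves([
  {"hand":-1,"dx":1,"dy":-1,"dz":0,"turn":-0.12},
  {"hand":-1,"dx":2,"dy":-2,"dz":0,"turn":-0.24},
  {"hand":-1,"dx":3,"dy":-3,"dz":0,"turn":-0.36},
  {"hand":-1,"dx":4,"dy":-4,"dz":0,"turn":-0.48},
  {"hand":-1,"dx":5,"dy":-5,"dz":0,"turn":-0.6},
  {"hand":-1,"dx":6,"dy":-6,"dz":0,"turn":-0.72},
  {"hand":-1,"dx":7,"dy":-7,"dz":0,"turn":-0.84},
  {"hand":-1,"dx":8,"dy":-8,"dz":0,"turn":-0.96},
  {"hand":-1,"dx":9,"dy":-9,"dz":0,"turn":-1.08},
  {"hand":-1,"dx":10,"dy":-10,"dz":0,"turn":-1.2},
  {"hand":-1,"dx":10.8,"dy":-10.6,"dz":0,"turn":-1.32},
  {"hand":-1,"dx":10.8,"dy":-10.6,"dz":0,"turn":-1.44},
  {"hand":-1,"dx":10.8,"dy":-10.6,"dz":1.5,"turn":-1.57},
  {"hand":-1,"dx":10.8,"dy":-10.6,"dz":3,"turn":-1.57},
  {"hand":-1,"dx":10.8,"dy":-10.6,"dz":3,"turn":-1.57},
  {"hand":-1,"dx":10.8,"dy":-10.6,"dz":3,"turn":-1.57},
])

```text
clock: 17.13
tcp_pos: [0.4993, -0.0146, 0.196]
tcp_rot: [-0.11, 0.994, 0.001, -0.003]
ft_force: [-0.1, 0.1, -1.7]
grip_width: 0.0296
grip_force: 35.2
```

```bash
sed -i 's/\*4).astype(np.int32)/*4+1.5).astype(np.int32)/; s/-((m:=mask(s,q\[0\],q\[1\],o))&B).sum()\//-float(((m:=mask(s,q[0],q[1],o))\&B).sum())\//' port.py; python3 port.py; python3 g.py;  python3 -c "
import cv2;cv2.imwrite('pics/v5.png',cv2.hconcat([cv2.imread('pics/g_scene.png'),cv2.imread('pics/g_top.png')]))"
```

```text
top [-0.06713942 -0.00048785] -0.73339819995135 193 world [[ 0.54761566 -0.00725871  0.092     ]]
scene [-6.70178123e-02 -4.27752547e-05] -0.891064435742257 163 world [[ 0.54853629 -0.00349777  0.092     ]]
17.1333 [ 0.4993 -0.0146  0.196 ] local -0.11678434233157584 0.0012995595727492587 [-0.1  0.1 -1.7] [-0.03  0.06 -0.07]
scene blue 197 tool xyz mean [-36.3138   4.7805  20.1304] min [-44.7179 -17.8351   7.2234] max [-22.1218  21.5906  31.7376]
scene yellow 195 tool xyz mean [ -9.4872   1.9864 -38.2655] min [-17.8911 -12.6014 -49.0159] max [ 11.9432  15.8779 -20.9099]
top yellow 25 tool xyz mean [ 15.5821   3.6315 -39.5595] min [ 12.6983  -6.8285 -42.5074] max [ 18.0184  12.4417 -35.0787]
```

View pics/v5.png

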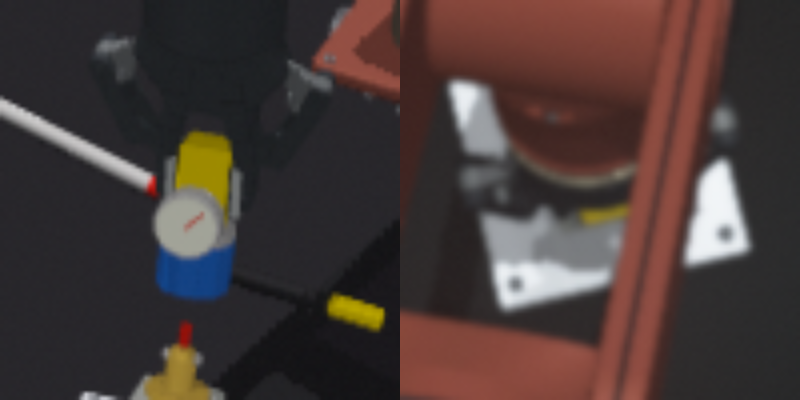

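The gauge hangs tilted, leaning back over the nipple and roughly in line with it (scene crop: sleeve 195,265, pin 186,330). Next I measure its tilt.

```bash
cat > tilt.py <<'E'
from h import *
from cell import manip,optics
import sys
np.set_printoptions(precision=4,suppress=True)
st=manip.state();p=st["tcp_pos"];R=Rot.from_quat(st["tcp_rot"]).as_matrix()
s=optics.snapshot("scene");W=world(s);hsv=cv2.cvtColor(s["image"],cv2.COLOR_RGB2HSV);H,S,V=[hsv[...,i].astype(int) for i in range(3)]
T=(W-p)@R*1000;T[...,0]*=-1;T[...,2]*=-1  # x: fixture +x, z up
near=(abs(T[...,0])<60)&(abs(T[...,1])<32)
y=near&(H>=22)&(H<=34)&(S>120)&(V>60)&(T[...,2]<70)&(T[...,2]>-25)
Y=T[y]
# RANSAC-ish plane of the +x face: x = c - z*k  => tilt=atan(k)
from scipy.optimize import least_squares
best=None
for k0 in np.linspace(.2,.8,13):
    c=Y[:,0]*1+k0*Y[:,2]; c0=np.median(c); i=abs(c-c0)<2.5
    if best is None or i.sum()>best[0]: best=(i.sum(),k0,c0)
n,k,c0=best
f=least_squares(lambda q:Y[:,0]-(q[0]-q[1]*Y[:,2]-q[2]*Y[:,1]),[c0,k,0],loss="soft_l1",f_scale=.7)
print("face",len(Y),best,"fit",f.x,"tilt",np.arctan(f.x[1]),"normal y-skew",f.x[2])
b=near&(H>=100)&(H<=125)&(S>120)&(V>40)&(T[...,2]>-60)&(T[...,2]<10);B=T[b]
# cylinder fit r=21 through sleeve (x-offset of axis = X0 at z=0)
def res(q):
    a=np.array([-np.sin(q[0]),0,np.cos(q[0])]);d=B-np.array([q[1],q[2],0]);d=d-np.outer(d@a,a);return np.linalg.norm(d,axis=1)-21
g=least_squares(res,[.44,9,0],loss="soft_l1",f_scale=.7);a=np.array([-np.sin(g.x[0]),0,np.cos(g.x[0])])
print("cyl",len(B),g.x,"axial range",np.percentile((B-[g.x[1],g.x[2],0])@a,[2,98]),np.sqrt((g.fun**2).mean()))
E
python3 tilt.py
```

```text
face 197 (np.int64(136), np.float64(0.35000000000000003), np.float64(25.225973144646858)) fit [26.8887  0.3979  0.0029] tilt 0.37865509917396123 normal y-skew 0.0028516708588043702
cyl 196 [ 0.3567 11.9137  0.8582] axial range [-39.5366 -12.2475] 1.2159613127819058
```

```bash
cat > pl.py <<'E'
from h import *
from cell import manip
import sys
s=manip.state();c,q=np.cos(.222),np.sin(.222);o=np.array([.614,.0103])
d=s["tcp_pos"][:2]-o;x,y=d@[c,q],d@[-q,c];z=s["tcp_pos"][2]
h=(-(x+.0948)*np.sin(.44)+(z-.130)*np.cos(.44));lat=(x+.0948)*np.cos(.44)+(z-.130)*np.sin(.44)
F=s["ft_force"];f=F[0]*c+F[1]*q
print("clk",round(s["clock"],2),"local",round(x,4),round(y,4),round(z,4),"h",round(h*1000,1),"lat",round(lat*1000,1),"F local",round(f,1),round(-F[0]*q+F[1]*c,1),round(F[2],1),"Fax",round(-f*np.sin(.44)+F[2]*np.cos(.44),1))
for t in map(float,sys.argv[1:]):
    l=np.array([-.0948-.426*t,0]);w=o+l[0]*np.array([c,q]);print(t,plan(s,[*w,.130+.9048*t],.222))
E
python3 pl.py .045 .03 0
```

```text
clk 17.28 local -0.1154 -0.0 0.1989 h 71.2 lat 10.7 F local -0.2 -0.0 -2.2 Fax -1.9
0.045 (array([-0.15,  0.  ,  2.82]), np.float64(-0.001), 'xang now', np.float64(-2.921))
0.03 (array([-0.79,  0.  ,  4.18]), np.float64(-0.001), 'xang now', np.float64(-2.921))
0.0 (array([-2.06,  0.  ,  6.89]), np.float64(-0.001), 'xang now', np.float64(-2.921))
```

Call:
apply_moves([
  {"hand":-1,"dx":-0.1,"dy":0,"dz":1.4,"turn":0},
  {"hand":-1,"dx":-0.15,"dy":0,"dz":2.8,"turn":0},
  {"hand":-1,"dx":-0.15,"dy":0,"dz":2.8,"turn":0},
  {"hand":-1,"dx":-0.37,"dy":0,"dz":3.27,"turn":0},
  {"hand":-1,"dx":-0.58,"dy":0,"dz":3.73,"turn":0},
  {"hand":-1,"dx":-0.8,"dy":0,"dz":4.2,"turn":0},
  {"hand":-1,"dx":-0.8,"dy":0,"dz":4.2,"turn":0},
  {"hand":-1,"dx":-0.8,"dy":0,"dz":4.2,"turn":0},
])

```text
clock: 17.95
tcp_pos: [0.5092, -0.0133, 0.1568]
tcp_rot: [-0.11, 0.994, 0.0, -0.0]
ft_force: [0.7, 0.0, -2.0]
grip_width: 0.0294
grip_force: 35.2
```

```bash
python3 pl.py .02 0; python3 tilt.py; python3 g.py|head -1;  python3 -c "
import cv2;cv2.imwrite('pics/v6.png',cv2.imread('pics/g_scene.png'))"
```

```text
clk 17.95 local -0.1074 0.0001 0.1568 h 29.7 lat -0.0 F local 0.7 -0.2 -2.0 Fax -2.1
0.02 (array([-0.41, -0.01,  0.87]), np.float64(-0.001), 'xang now', np.float64(-2.92))
0.0 (array([-1.26, -0.01,  2.68]), np.float64(-0.001), 'xang now', np.float64(-2.92))
face 195 (np.int64(124), np.float64(0.35000000000000003), np.float64(24.860637687573295)) fit [26.4432  0.396  -0.0296] tilt 0.37708884804028475 normal y-skew -0.02957168353625084
cyl 177 [ 0.3309 13.1189  0.7773] axial range [-38.2174 -11.0695] 1.4436489286053977
18.0 [ 0.5092 -0.0133  0.157 ] local -0.10683308514849374 0.00039524753722780764 [ 0.7 -0.1 -2.6] [-0.04  0.1   0.03]
```

View pics/v6.png

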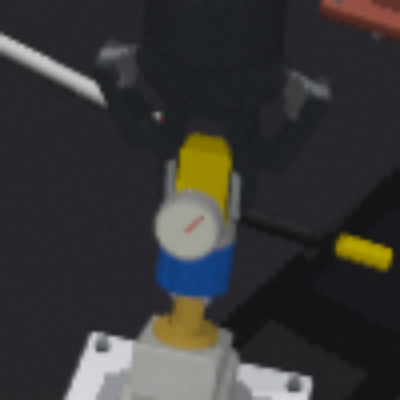

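The nipple tip has entered the mouth without force (crop 188,305). I continue along its axis.

Call:
apply_moves([
  {"hand":-1,"dx":-0.13,"dy":0,"dz":0.27,"turn":0},
  {"hand":-1,"dx":-0.25,"dy":0,"dz":0.54,"turn":0},
  {"hand":-1,"dx":-0.38,"dy":0,"dz":0.81,"turn":0},
  {"hand":-1,"dx":-0.5,"dy":0,"dz":1.07,"turn":0},
  {"hand":-1,"dx":-0.5,"dy":0,"dz":1.07,"turn":0},
])

```text
clock: 18.52
tcp_pos: [0.5139, -0.0123, 0.1462]
tcp_rot: [-0.11, 0.994, -0.0, -0.0]
ft_force: [-2.7, -0.0, 2.0]
grip_width: 0.0296
grip_force: 35.8
```

```bash
python3 pl.py .01 0; python3 tilt.py
```

```text
clk 18.52 local -0.1026 -0.0 0.1462 h 18.0 lat -0.2 F local -2.7 0.6 2.0 Fax 3.0
0.01 (array([-0.36,  0.  ,  0.72]), np.float64(-0.001), 'xang now', np.float64(-2.92))
0.0 (array([-0.78,  0.  ,  1.62]), np.float64(-0.001), 'xang now', np.float64(-2.92))
face 192 (np.int64(123), np.float64(0.4), np.float64(26.816351727198775)) fit [30.0286  0.4913 -0.0014] tilt 0.45668582342795977 normal y-skew -0.0014356397430432247
cyl 175 [ 0.3423 12.4941  1.0152] axial range [-39.7997 -11.6471] 1.210185264073358
```

Call:
apply_moves([
  {"hand":-1,"dx":-0.11,"dy":0,"dz":0.23,"turn":0},
  {"hand":-1,"dx":-0.21,"dy":0,"dz":0.45,"turn":0},
  {"hand":-1,"dx":-0.32,"dy":0,"dz":0.68,"turn":0},
  {"hand":-1,"dx":-0.32,"dy":0,"dz":0.68,"turn":0},
  {"hand":-1,"dx":-0.32,"dy":0,"dz":0.68,"turn":0},
])

```text
clock: 18.98
tcp_pos: [0.5171, -0.0114, 0.1386]
tcp_rot: [-0.11, 0.994, 0.0, 0.0]
ft_force: [3.2, 0.3, -5.8]
grip_width: 0.0294
grip_force: 34.8
```

```bash
python3 pl.py .0 -.005; python3 tilt.py
```

```text
clk 18.98 local -0.0993 0.0001 0.1386 h 9.7 lat -0.4 F local 3.2 -0.5 -5.8 Fax -6.6
0.0 (array([-0.45, -0.01,  0.86]), np.float64(-0.001), 'xang now', np.float64(-2.92))
-0.005 (array([-0.66, -0.01,  1.31]), np.float64(-0.001), 'xang now', np.float64(-2.92))
face 195 (np.int64(124), np.float64(0.30000000000000004), np.float64(23.160113543300035)) fit [25.4197  0.367  -0.0284] tilt 0.3517358093776769 normal y-skew -0.028414998029273004
cyl 168 [ 0.3844 11.3634  0.7507] axial range [-40.1415 -12.8081] 1.3299960914559743
```

The axial force has turned negative, so the balls have snapped. I tighten the grip and press home.

Call:
apply_moves([
  {"hand":-1,"dx":0,"dy":0,"dz":0,"turn":0},
  {"hand":-1,"dx":0,"dy":0,"dz":0,"turn":0},
  {"hand":-1,"dx":-0.08,"dy":0,"dz":0.18,"turn":0},
  {"hand":-1,"dx":-0.17,"dy":0,"dz":0.36,"turn":0},
  {"hand":-1,"dx":-0.25,"dy":0,"dz":0.54,"turn":0},
  {"hand":-1,"dx":-0.25,"dy":0,"dz":0.54,"turn":0},
  {"hand":-1,"dx":-0.25,"dy":0,"dz":0.54,"turn":0},
], force=80)

```text
clock: 19.62
tcp_pos: [0.5192, -0.0111, 0.1343]
tcp_rot: [-0.11, 0.994, -0.0, -0.0]
ft_force: [-4.4, -0.7, 2.3]
grip_width: 0.0297
grip_force: 81.2
```

```bash
python3 pl.py .0 -.005; python3 tilt.py
```

```text
clk 19.62 local -0.0971 -0.0 0.1343 h 4.9 lat -0.3 F local -4.4 0.3 2.3 Fax 3.9
0.0 (array([-0.24,  0.  ,  0.43]), np.float64(-0.001), 'xang now', np.float64(-2.92))
-0.005 (array([-0.45,  0.  ,  0.88]), np.float64(-0.001), 'xang now', np.float64(-2.92))
face 194 (np.int64(125), np.float64(0.4), np.float64(26.790995647943053)) fit [28.4297  0.4485  0.0076] tilt 0.4216184075152721 normal y-skew 0.007618614559399285
cyl 165 [ 0.3646 11.9498  0.4847] axial range [-39.3783 -12.4586] 1.2017276824180325
```

Call:
apply_moves([
  {"hand":-1,"dx":-0.08,"dy":0,"dz":0.18,"turn":0},
  {"hand":-1,"dx":-0.17,"dy":0,"dz":0.36,"turn":0},
  {"hand":-1,"dx":-0.21,"dy":0,"dz":0.45,"turn":0},
  {"hand":-1,"dx":-0.21,"dy":0,"dz":0.45,"turn":0},
  {"hand":-1,"dx":-0.21,"dy":0,"dz":0.45,"turn":0},
])

```text
clock: 20.08
tcp_pos: [0.521, -0.0108, 0.1318]
tcp_rot: [-0.111, 0.994, -0.0, -0.001]
ft_force: [-16.6, -2.1, 20.5]
grip_width: 0.0292
grip_force: 83.9
```

```bash
python3 pl.py .0 -.005; python3 tilt.py
```

```text
clk 20.08 local -0.0954 -0.0001 0.1318 h 1.9 lat 0.3 F local -16.6 1.6 20.5 Fax 25.6
0.0 (array([-0.06,  0.01,  0.18]), np.float64(-0.0), 'xang now', np.float64(-2.92))
-0.005 (array([-0.27,  0.01,  0.63]), np.float64(-0.0), 'xang now', np.float64(-2.92))
face 190 (np.int64(123), np.float64(0.35000000000000003), np.float64(24.92350723911607)) fit [28.0877  0.4391 -0.0048] tilt 0.4137179012720022 normal y-skew -0.004808939264288124
cyl 163 [ 0.3469 12.3106  0.8264] axial range [-38.9644 -12.0251] 1.1424190372540017
```

Call:
apply_moves([
  {"hand":-1,"dx":0.05,"dy":0,"dz":0.12,"turn":0},
  {"hand":-1,"dx":0.05,"dy":0,"dz":0.24,"turn":0},
  {"hand":-1,"dx":0.05,"dy":0,"dz":0.24,"turn":0},
  {"hand":-1,"dx":0.05,"dy":0,"dz":0.24,"turn":0},
])

```text
clock: 20.47
tcp_pos: [0.521, -0.0109, 0.1316]
tcp_rot: [-0.111, 0.994, -0.0, -0.0]
ft_force: [-23.1, -0.2, 34.2]
grip_width: 0.0289
grip_force: 85.6
```

```bash
python3 pl.py; python3 tilt.py; python3 g.py|head -1; python3 -c "
import cv2,numpy as np
a=np.load('scene2.npz')['image'][:,:,::-1]
cv2.imwrite('pics/v7.png',cv2.resize(a[190:340,215:335],(480,600),interpolation=cv2.INTER_CUBIC))"
```

```text
clk 20.47 local -0.0954 -0.0002 0.1316 h 1.7 lat 0.1 F local -22.6 4.8 34.2 Fax 40.6
face 188 (np.int64(119), np.float64(0.35000000000000003), np.float64(24.796097520428436)) fit [28.452   0.448  -0.0259] tilt 0.4211928331509267 normal y-skew -0.025944488306428978
cyl 163 [ 0.3646 12.0621  0.5945] axial range [-39.6114 -12.6013] 1.2639063706540623
20.5167 [ 0.521  -0.0109  0.1316] local -0.09482904786340135 0.0001736679485742606 [-22.4  -0.1  34.1] [0.15 3.38 0.14]
```

View pics/v7.png

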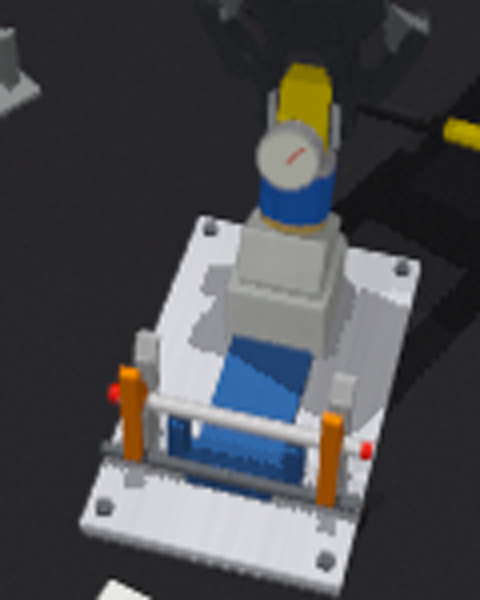

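The sleeve is flush on the flange, and the force rose 15 N with almost no motion, so the gauge is home. I ease off to a moderate push and check that it holds.

Call:
apply_moves([
  {"hand":-1,"dx":0.03,"dy":0,"dz":-0.08,"turn":0},
  {"hand":-1,"dx":0.03,"dy":0,"dz":-0.08,"turn":0},
  {"hand":-1,"dx":0.03,"dy":0,"dz":-0.08,"turn":0},
  {"hand":-1,"dx":0.03,"dy":0,"dz":-0.08,"turn":0},
  {"hand":-1,"dx":0.03,"dy":0,"dz":-0.08,"turn":0},
  {"hand":-1,"dx":0.03,"dy":0,"dz":-0.08,"turn":0},
])

```text
clock: 21.12
tcp_pos: [0.5209, -0.0109, 0.1316]
tcp_rot: [-0.111, 0.994, -0.0, 0.0]
ft_force: [-18.6, -1.0, 28.0]
grip_width: 0.0293
grip_force: 84.1
```

```bash
python3 pl.py
```

```text
clk 21.12 local -0.0955 -0.0002 0.1316 h 1.8 lat 0.1 F local -18.4 3.1 28.0 Fax 33.2
```

Position is steady with a 33 N axial push, against about 10 N from the pin.

```bash
python3 -c "
from cell import manip
print(manip.close_job())"
```

```text
the job is handed in; nothing more can be done
None
```

I handed the job in at about 21 s: the rod lies at the bottom of both forks with the jaw closed over it, and the gauge snapped on and was held fully home against its stop with about 33 N. No verdict was returned.

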